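# Post the sugar cake through the sprung flap

### The arm

A 6-joint arm with a two-finger parallel gripper is mounted at the origin on the work surface. World frame = base frame: x ahead of the robot, y to its left, z up, the work surface at z = 0. Lengths are in m, angles in degrees, forces in N, time in s.
With the tool pointing down it reaches from about 0.4 to 0.925 m from the base axis. Payload 3.4 kg.
Tool frame: the origin (TCP) lies midway between the tips of the shut fingers; the grasp point (between the pads) lies 19 mm behind it; z points along the fingers, x is the direction in which the jaws open and shut, and the axes are right-handed (so a half turn about z gives the same grasp; the last joint's range is limited). The gripper opens to 85 mm and grips with 20 to 120 N. Pads are 22 mm wide; open, the fingers measure 114 mm over their backs; the gripper's body (76 mm by 85 mm) begins 54 mm behind the grasp point. The pads swing forward as they close: fully open they stand 13 mm farther back than shut.
Start: joints at [-79.326, 17.578, 86.31, -0, 76.112, -4.211], TCP at [0.148, -0.556, 0.208] pointing down, gripper open.
Joint ranges: [-179.03, 179.03], [-60, 130.46], [8.19, 133.38], [-81.62, 261.62], [5.75, 156.47], [-153.77, 153.77]. Speed limits (degrees/s): [147.25, 147.25, 180, 180, 180, 180].

### API

Orientations are given as [roll, pitch, yaw] about the fixed x, y, z axes, in that order (R = Rz(yaw) Ry(pitch) Rx(roll)).
In Python, from plant import * gives the robot as it stands. The module is installed in compiled form; this text tells all that it offers.
- The arm moves only by the tool carry_out, never from a script. Its argument "series" is a list of rows, each an object with "twist": the turn, a rotation vector about the tool's x, y, z in degrees, a list of three; "delta_pos": the shift along the tool's x, y, z in mm, a list of three; "jaw": the opening, from 0 (shut) to 1 (fully open). A call has 1 to 5 rows; each row is the pose to reach, as a shift and turn from the pose commanded when the call began, along the tool's axes at that moment; what a row does not reach only later rows make up. A row lasts 1/12 s, in which the tool goes at most 41.7 mm and 7.16 degrees, less where a joint would pass 70% of its speed; a pose out of reach is approached as far as the arm can. A call with a gripper value outside its range is refused whole. The fingers move at their own pace and stop on an object; "squeeze" is the grip in N (left out, the last holds). Time passes only in rows, so rows that repeat a pose let the fingers close. It gives the time, the measured TCP pose, the force and the opening at its end, in the units of the state.
- observe(): the state, without advancing time (a new reading comes with each control period).
- read_camera(name): name is "side" or "top"; returns a dict with "frame" (480x640x3 uint8, red, green, blue), "fx", "fy", "cx", "cy" (pixels), "k1" (the pictures are not rectified: a ray, as slopes to the right and down, at radius r is drawn at 1 + k1 r^2 times it, then the intrinsics apply), "position" and "rotation" of the camera in the world. Camera axes: x right, y down, z forward; pixel columns grow to the right and rows downward; lengths in m; the calibration is good to about 2 mm. A picture is of the moment at which its call begins. There is no depth.
- job_done(): hands the job in, once; it reports no verdict.
The state is a dict: "time_s": time; "joint_pos": joint angles; "qvel": joint speeds; "joint_efforts": joint torques, N m; "eef_pos": TCP position; "eef_rot": TCP orientation; "ft_force": force on the tool from outside, world axes, zero at the start; "wrist_torque": the same for the moment, N m; "finger_gap": finger opening in m.
Only numpy, scipy, OpenCV 4.12 (cv2) and the standard library are available. Lean on these libraries where they do the work, as an engineer would, in place of code of your own. Each camera call takes 0.05 s, during which the arm holds its last target.

### The job

Post the brown cake of raw cane sugar into the clear pantry keeper box: push the sloping sprung flap open with one finger and, while that finger holds it open, push the cake along the ledge with the other finger until it drops inside. Do not pinch or lift the cake and do not shove the flap open with it. Then come away so that the flap shuts by itself, leaving everything else where it stands.

Things in the scene. Friction and masses are not known exactly. Their poses are not given: they have to be found in the camera images.
- keeper: Fixed clear plastic keeper box, white floor and ledge, 230 (x) x 150 (y). Origin: centre of its underside; x points from the ledge end, nearest the robot, to the back; z up. Ledge top z = 110, x = -115 to -15, with 6 mm rims at its sides (|y| 70 to 75). Behind it a flap covers the opening, between clear cheeks (inner faces |y| = 71, top z = 160). Inner floor z = 6.
- ledge_edge (a point): Middle of the ledge's edge over which the cake drops: x = -15, y = 0, z = 110 in the box's frame, axes as the box's.
- hinge (a point): Middle of the flap's fixed hinge bar (radius 4, along the box's y): x = 85, y = 0, z = 158 in the box's frame, 100 behind and 48 above the ledge's edge. Behind it a white strip (x = 91 to 115, top z = 164) joins the back wall; axes as the box's.
- flap: Grey flap, 108 x 118 wide x 4. Origin on the hinge; its -x runs down to the free edge, z is its normal. Shut, it slopes down towards the robot 0.43 rad from level, free edge level with the ledge's edge. Pressed down or pushed towards the back it swings down and in, up to 1.1 rad; a spring (0.08 N m net shut, 0.17 wide open) shuts it and carries the cake's weight, so it must be held open.
- cake_mid (a point): Centre (half-way up) of the brown cake of raw cane sugar, a block with a stepped top, 32 (its x) x 40 (its y) x 26 high, about 50 g, lying loose on the ledge in front of the flap; its x is within 0.25 rad of the box's x.
- canister: White ceramic canister with bamboo lid, 100 across, 145 tall; origin under its centre. Leave alone.
- shaker: Closed glass salt shaker with a steel cap, 42 across, 81 tall, beside the box; origin under its centre. Leave alone.
- scoop: Stainless steel scoop, 75 x 52 x 30 pan with a 95 handle to its -x; origin under the pan. Leave alone.
- tub_low: Lower of two stacked yellow snap-lid containers, 138 x 108 x 60; origin under its centre. Leave alone.
- tub_top: Upper of the two yellow containers, same size. Leave alone.
- matchbox: Plain cardboard matchbox 52 x 36 x 15, beside the box; origin under its centre. Leave alone.
- tin: Food tin, 66 across, 60 tall, to the right of the box; origin under its centre. Leave alone.
Not all that is in view belongs to the job. What is shaped like the part that bears cake_mid but blue or orange is not meant.

How it is judged:
By the outcome, as a careful person would: the job done as asked, in the order asked, and still so for the second after the job is handed in, with the robot touching nothing.
It also fails if it takes over 35 s, if anything falls off the work surface, if the arm or the gripper's body presses on something with over 40 N, if the wrist force passes 120 N, or if a joint passes its speed limit or range.

## Working session

There is one attempt and no reset: what is moved stays moved. The work goes in short steps, Python scripts to look and compute and a tool call to move; the robot and the scene stay as the last step left them, time stands still between calls to the robot, and variables do not carry over. Pictures are saved under pics/ and viewed, and the job is handed in when it is done.

Besides the shell and the picture viewer there is one more tool, called after "Request:" by a JSON object that holds its "name" and its "arguments", one argument or row to a line. carry_out: Moves the arm, as the interface text tells. Its arguments: {"type":"object","properties":{"series":{"type":"array"},"squeeze":{"type":"number"}},"required":["series"]}

```bash
mkdir -p pics; ls; python3 - <<'E'
from plant import *
import cv2,pickle
print(observe())
for n in("side","top"):
    c=read_camera(n); cv2.imwrite(f"pics/{n}0.png",c["frame"][:,:,::-1]); pickle.dump(c,open(f"{n}0.pkl","wb"))
    print({k:v for k,v in c.items() if k!="frame"})
E
```

```text
pics
{'time_s': 0.0, 'joint_pos': array([-7.93251538e+01,  1.76231409e+01,  8.63817242e+01, -9.47129423e-04,
        7.61111988e+01, -4.20949266e+00]), 'qvel': array([ 0.02929995, -0.03282555, -0.01817278,  0.0609105 , -0.06479027,
        0.03126133]), 'joint_efforts': array([-1.77811085e-03, -4.57551348e+01, -2.51915449e+01, -2.14604552e-04,
        1.31165085e-02,  1.03840239e-05]), 'eef_pos': array([ 0.14755161, -0.55499409,  0.20688654]), 'eef_rot': array([-1.79992397e+02,  1.15818242e-01, -7.51154252e+01]), 'ft_force': array([-0.33848015, -0.1273378 ,  0.19147029]), 'wrist_torque': array([-0.0021563 , -0.0083021 ,  0.02344578]), 'finger_gap': 0.08543235187432867}
{'fx': 457.23679902888085, 'fy': 457.23679902888085, 'cx': 323.8297737848754, 'cy': 241.31519932502687, 'k1': 0.02701381366063804, 'position': array([0.06108024, 0.6072227 , 1.0093334 ]), 'rotation': array([-136.37377184,   -0.55672412, -145.49234079])}
{'fx': 465.60050599287547, 'fy': 465.60050599287547, 'cx': 316.72902841445693, 'cy': 241.41325970658514, 'k1': 0.013942678172155344, 'position': array([ 0.40172315, -0.0652492 ,  1.11294388]), 'rotation': array([-173.64695711,   -1.54135345,  -90.45978232])}
```

View pics/side0.png

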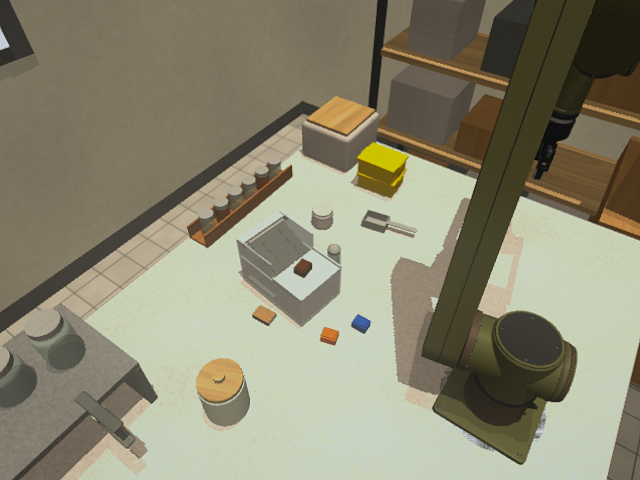

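View pics/top0.png

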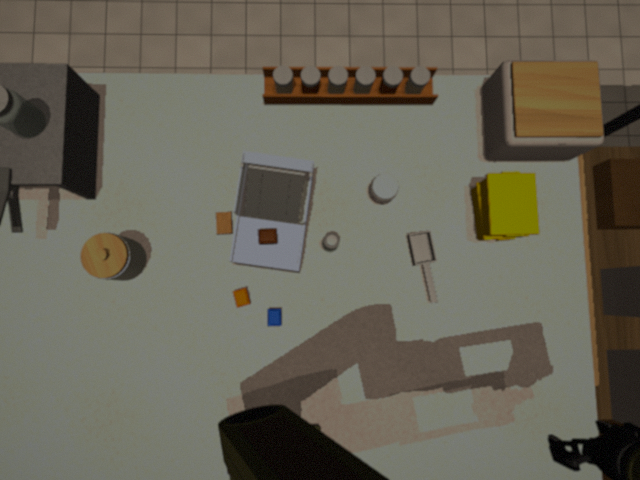

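Candidates for the cake: the brown block on the ledge (top 267,236; side 303,268), the orange block (top 242,297), the blue block (top 275,317) and the tan matchbox (top 224,222). The brown block on the ledge fits the description. I'll check it in a close crop.

```bash
python3 - <<'E'
import cv2
a=cv2.imread("pics/top0.png")[145:280,205:345]; cv2.imwrite("pics/topc.png",cv2.resize(a,None,fx=5.5,fy=4.4*1.0,interpolation=cv2.INTER_CUBIC) if 0 else cv2.resize(a,None,fx=4.4,fy=4.4,interpolation=cv2.INTER_CUBIC))
a=cv2.imread("pics/side0.png")[205:325,225:350]; cv2.imwrite("pics/sidec.png",cv2.resize(a,None,fx=5,fy=5,interpolation=cv2.INTER_CUBIC))
E
```

```text
(no output)
```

View pics/topc.png

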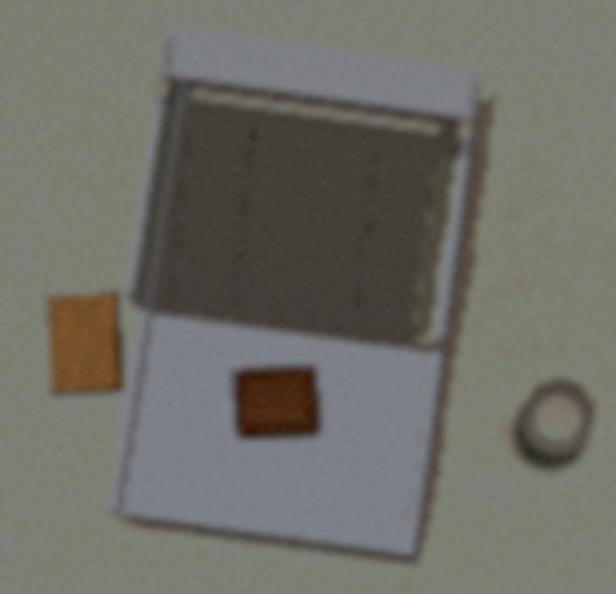

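View pics/sidec.png

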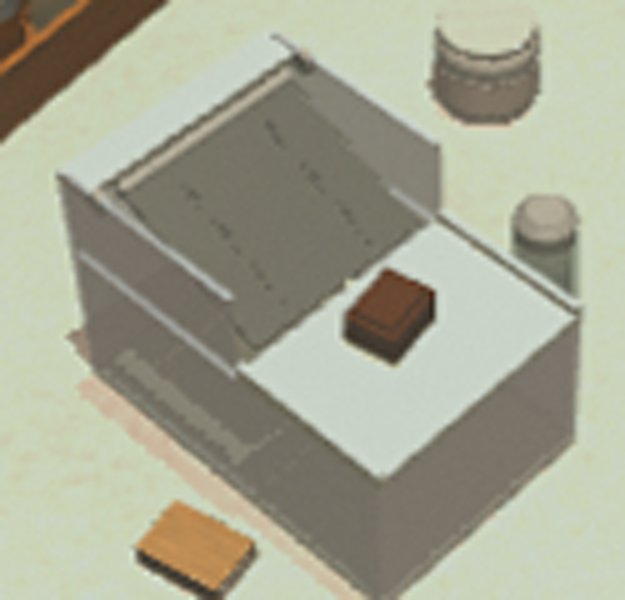

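The top crop shows a dark brown stepped block on the white ledge, at about (237–320, 368–437) in the crop. The flap is behind it, and the orange and blue decoys are away on the table. Next I'll fit the poses from both views.

```bash
cat > h.py <<'E'
import numpy as np,pickle
from scipy.spatial.transform import Rotation as R
from scipy.optimize import least_squares
def proj(c,P):
    P=np.atleast_2d(P); Rm=R.from_euler('xyz',c["rotation"],degrees=True).as_matrix()
    q=(P-c["position"])@Rm; s=q[:,:2]/q[:,2:]; r2=(s**2).sum(1,keepdims=True); s=s*(1+c["k1"]*r2)
    return s*[c["fx"],c["fy"]]+[c["cx"],c["cy"]]
def boxw(p,L):
    L=np.atleast_2d(L); return L@R.from_euler('z',p[2]).as_matrix().T+[p[0],p[1],0]
E
cat > fit.py <<'E'
from h import *
T=pickle.load(open("top0.pkl","rb"));S=pickle.load(open("side0.pkl","rb"))
tc=lambda a:(np.array(a)+.5)/4.4-.5+[205,145]
sc=lambda a:(np.array(a)+.5)/5-.5+[225,205]
L=np.array([[-115,75,110],[-115,-75,110],[115,75,164],[115,-75,164]])/1e3
t=tc([[118,516],[416,555],[172,36],[478,75]]); s=sc([[381,475],[578,315],[60,176],[273,37]])
f=lambda p:np.r_[(proj(T,boxw(p,L))-t).ravel(),(proj(S,boxw(p,L))-s).ravel()]
r=least_squares(f,[.5,.05,-.1]);print("box",r.x,np.degrees(r.x[2]));print(r.fun.reshape(-1,2).round(1))
B=r.x
# cake
C=np.array([[x,y,z] for z in(-13,13) for x in(-16,16) for y in(20,-20)])/1e3
m=boxw(B,[[-.045,0,.123]])[0]
def cw(p): return C@R.from_euler('z',p[2]).as_matrix().T+[p[0],p[1],.123]
print("top",((proj(T,cw([m[0],m[1],B[2]]))-[205,145]+.5)*4.4-.5).round(),"side",((proj(S,cw([m[0],m[1],B[2]]))-[225,205]+.5)*5-.5).round())
# side: bottom (-x,+y),( -x,-y) ; tops
ti=[0,1,6,7]; tt=tc([[240,437],[320,433],[237,370],[317,367]])
si=[0,1,2]; st=sc([[395,362],[434,317],[345,344]])
g=lambda p:np.r_[(proj(T,cw(p))[ti]-tt).ravel(),(proj(S,cw(p))[si]-st).ravel()]
r=least_squares(g,[m[0],m[1],B[2]]);print("cake",r.x,np.degrees(r.x[2]));print(r.fun.reshape(-1,2).round(1))
d=R.from_euler('z',-B[2]).apply([r.x[0]-B[0],r.x[1]-B[1],0]);print("cake in box mm",d*1e3,np.degrees(r.x[2]-B[2]))
E
python3 fit.py
```

```text
box [ 0.57312228  0.00274263 -0.13802243] -7.908102433339868
[[-1.2  0.2]
 [ 0.4  0.5]
 [-1.  -1.6]
 [ 0.8 -0.8]
 [ 0.7  2.2]
 [ 1.9 -0.6]
 [-0.1 -0.4]
 [-0.1 -1.6]]
top [[241. 423.]
 [322. 433.]
 [250. 359.]
 [331. 369.]
 [236. 417.]
 [318. 428.]
 [245. 351.]
 [328. 362.]] side [[384. 362.]
 [438. 317.]
 [339. 329.]
 [394. 285.]
 [383. 329.]
 [438. 284.]
 [337. 295.]
 [393. 252.]]
cake [0.52454136 0.01147769 0.03221686] 1.8458902269428712
[[ 0.1  0.2]
 [ 0.5  0.4]
 [-0.8 -0.9]
 [ 0.  -0.9]
 [ 0.2  1.3]
 [ 1.2  0.1]
 [-0.2 -0.5]]
cake in box mm [-49.32072195   1.9680005    0.        ] 9.75399266028274
```

```bash
cat >> fit.py <<'E'
import cv2
def ov(p,cp):
    out=[]
    for c,n,o,k,sz in((T,"top",(205,145),4.4,(140,135)),(S,"side",(225,205),4.8,(125,120))):
        a=c["frame"][o[1]:o[1]+sz[1],o[0]:o[0]+sz[0],::-1].copy(); a=cv2.resize(a,None,fx=k,fy=k,interpolation=cv2.INTER_CUBIC)
        def pl(P,col):
            q=((proj(c,P)-o+.5)*k-.5).round().astype(int); cv2.polylines(a,[q.reshape(-1,1,2)],True,col,1)
        b=lambda *v:boxw(p,np.array(v)/1e3)
        pl(b([-115,75,110],[-115,-75,110],[-15,-75,110],[-15,75,110]),(0,0,255))
        pl(b([91,75,164],[91,-75,164],[115,-75,164],[115,75,164]),(0,255,0))
        pl(b([-115,75,0],[-115,-75,0],[115,-75,0],[115,75,0]),(255,0,0))
        pl(b([-13,59,112],[-13,-59,112],[85,-59,160],[85,59,160]),(255,255,0))
        pl(cw(cp)[[0,1,3,2]],(0,255,255));pl(cw(cp)[[4,5,7,6]],(255,0,255))
        cv2.imwrite(f"pics/ov_{n}.png",a)
ov(B,r.x)
E
python3 fit.py>/dev/null; python3 -c "
import cv2,numpy as np
a=cv2.imread('pics/ov_top.png');b=cv2.imread('pics/ov_side.png')
print(a.shape,b.shape)"
```

```text
(594, 616, 3) (576, 600, 3)
```

View pics/ov_top.png

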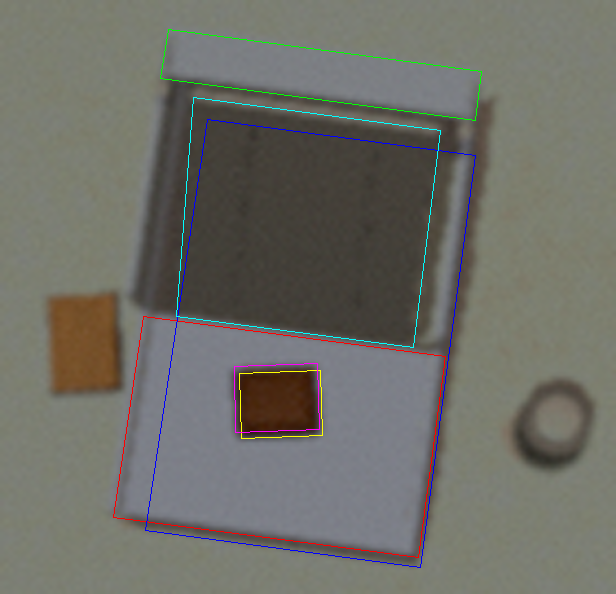

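View pics/ov_side.png

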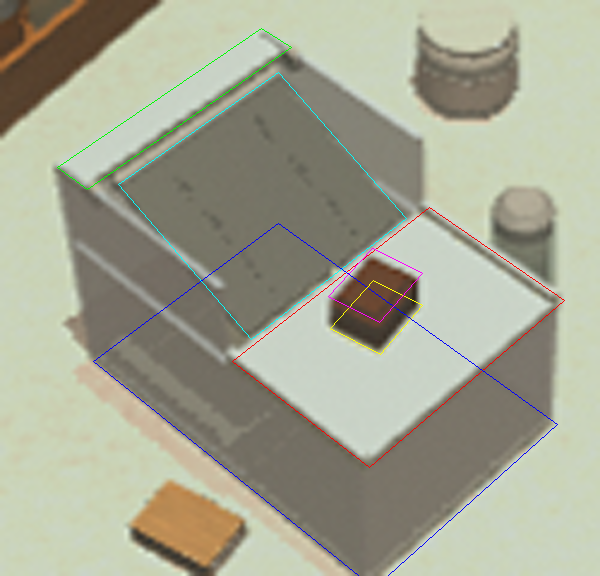

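```bash
cat > go.py <<'E'
from h import *
import sys
from plant import *
B=np.array([0.57312,0.00274,-0.13802])
# args: box x,y (mm) of TCP, world z mm
def go(x,y,z,yaw=None):
    s=observe(); p=s["eef_pos"]; Rm=R.from_euler('xyz',s["eef_rot"],degrees=True)
    w=boxw(B,[[x/1e3,y/1e3,0]])[0]; w[2]=z/1e3
    Rt=R.from_euler('xyz',[180,0,np.degrees(B[2])],degrees=True)
    print("t",s["time_s"],"delta",(Rm.inv().apply(w-p)*1e3).round(1),"twist",(Rm.inv()*Rt).as_rotvec(degrees=True).round(2))
    b=R.from_euler('z',-B[2]).apply(p-[B[0],B[1],0])*1e3
    print("TCP in box",b.round(1),"F",s["ft_force"].round(1),"gap",round(s["finger_gap"]*1e3,1),"q",s["joint_pos"].round(1))
if __name__=="__main__": go(*map(float,sys.argv[1:]))
E
python3 go.py -37 2 230
```

```text
t 0.1 delta [-445.9 -521.2  -22.1] twist [ -0.07   0.09 -67.21]
TCP in box [-344.8 -611.   207. ] F [-0.4 -0.4  0.2] gap 85.7 q [-79.3  17.6  86.4  -0.   76.1  -4.2]
```

Request:
{"name": "carry_out", "arguments": {
  "series": [
    {"twist": [0, 0, -67.2], "delta_pos": [-446, -521, -24], "jaw": 1},
    {"twist": [0, 0, -67.2], "delta_pos": [-446, -521, -24], "jaw": 1},
    {"twist": [0, 0, -67.2], "delta_pos": [-446, -521, -24], "jaw": 1},
    {"twist": [0, 0, -67.2], "delta_pos": [-446, -521, -24], "jaw": 1},
    {"twist": [0, 0, -67.2], "delta_pos": [-446, -521, -24], "jaw": 1}
  ],
  "squeeze": 20
}}

```text
time_s: 0.52
eef_pos: [0.2661, -0.3823, 0.2147]
eef_rot: [-180.0, 0.0, -39.0]
ft_force: [0.5, -0.3, 0.0]
finger_gap: 0.0855
```

```bash
python3 go.py -37 2 230
```

```text
t 0.5167 delta [ -36.6 -475.   -15. ] twist [ -0.04   0.04 -31.1 ]
TCP in box [-251.1 -423.6  214.7] F [ 0.5 -0.3  0. ] gap 85.5 q [-60.4   8.5  97.9   0.   73.7 -21.4]
```

Request:
{"name": "carry_out", "arguments": {
  "series": [
    {"twist": [0, 0, -31], "delta_pos": [-37, -475, -15], "jaw": 1},
    {"twist": [0, 0, -31], "delta_pos": [-37, -475, -15], "jaw": 1},
    {"twist": [0, 0, -31], "delta_pos": [-37, -475, -15], "jaw": 1},
    {"twist": [0, 0, -31], "delta_pos": [-37, -475, -15], "jaw": 1},
    {"twist": [0, 0, -31], "delta_pos": [-37, -475, -15], "jaw": 1}
  ]
}}

```text
time_s: 0.93
eef_pos: [0.3851, -0.2113, 0.2216]
eef_rot: [-180.0, 0.0, -8.0]
ft_force: [0.7, -0.4, -0.2]
finger_gap: 0.0855
```

```bash
python3 go.py -37 2 230
```

```text
t 0.9333 delta [ 119.3 -240.1   -8.4] twist [-0.    0.01 -0.1 ]
TCP in box [-156.7 -237.9  221.6] F [ 0.7 -0.4 -0.2] gap 85.5 q [-34.3   5.9 100.   -0.   74.1 -26.3]
```

Request:
{"name": "carry_out", "arguments": {
  "series": [
    {"twist": [0, 0, 0], "delta_pos": [119, -240, -8], "jaw": 1},
    {"twist": [0, 0, 0], "delta_pos": [119, -240, -8], "jaw": 1},
    {"twist": [0, 0, 0], "delta_pos": [119, -240, -8], "jaw": 1},
    {"twist": [0, 0, 0], "delta_pos": [119, -240, -8], "jaw": 1},
    {"twist": [0, 0, 0], "delta_pos": [119, -240, -8], "jaw": 1}
  ]
}}

```text
time_s: 1.35
eef_pos: [0.5036, -0.04, 0.2277]
eef_rot: [180.0, 0.0, -8.3]
ft_force: [0.7, -0.7, -0.8]
finger_gap: 0.0854
```

Request:
{"name": "carry_out", "arguments": {
  "series": [
    {"twist": [0, 0, 0], "delta_pos": [30, -61, -1], "jaw": 1},
    {"twist": [0, 0, 0], "delta_pos": [30, -61, -1], "jaw": 1},
    {"twist": [0, 0, 0], "delta_pos": [30, -61, -1], "jaw": 1}
  ]
}}

```text
time_s: 1.6
eef_pos: [0.5448, 0.0185, 0.2284]
eef_rot: [-179.8, -0.1, -8.0]
ft_force: [-0.8, -0.5, 0.0]
finger_gap: 0.0855
```

```bash
python3 go.py -37 2 160
```

```text
t 1.6 delta [-6.8  9.9 68.4] twist [-0.16 -0.09 -0.13]
TCP in box [-30.2  11.7 228.4] F [-0.8 -0.5  0. ] gap 85.5 q [-2.6 14.2 88.1  0.2 77.6  5.4]
```

Request:
{"name": "carry_out", "arguments": {
  "series": [
    {"twist": [0, 0, 0], "delta_pos": [-7, 10, 0], "jaw": 1},
    {"twist": [0, 0, 0], "delta_pos": [-7, 10, 35], "jaw": 1},
    {"twist": [0, 0, 0], "delta_pos": [-7, 10, 68], "jaw": 1},
    {"twist": [0, 0, 0], "delta_pos": [-7, 10, 68], "jaw": 1},
    {"twist": [0, 0, 0], "delta_pos": [-7, 10, 68], "jaw": 1}
  ]
}}

```text
time_s: 2.02
eef_pos: [0.5303, 0.0039, 0.1595]
eef_rot: [179.9, 0.3, -8.4]
ft_force: [0.5, 0.2, 1.0]
finger_gap: 0.0855
```

```bash
cat > look.py <<'E'
import sys,cv2
from h import *
from plant import *
n=sys.argv[1]
for c,o,k,sz in(("top",(205,145),4.4,(140,135)),("side",(225,195),4.6,(130,130))):
    C=read_camera(c);pickle.dump(C,open(f"{c}_{n}.pkl","wb"))
    a=C["frame"][o[1]:o[1]+sz[1],o[0]:o[0]+sz[0],::-1]
    cv2.imwrite(f"pics/{c}_{n}.png",cv2.resize(a,None,fx=k,fy=k,interpolation=cv2.INTER_CUBIC))
E
python3 go.py -37 2 105;python3 look.py 1
```

```text
t 2.0167 delta [ 5.8 -6.9 54.5] twist [ 0.05  0.34 -0.47]
TCP in box [-42.5  -4.8 159.5] F [0.5 0.2 1. ] gap 85.5 q [-4.1 16.7 95.3 -0.  68.3  4.3]
```

View pics/top_1.png

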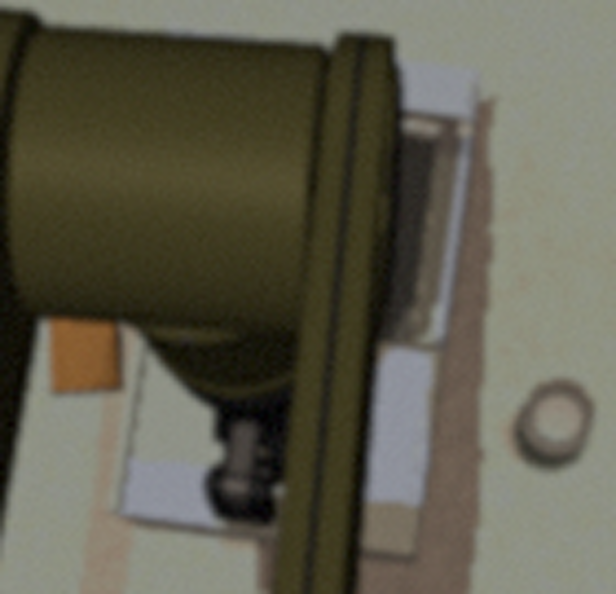

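View pics/side_1.png

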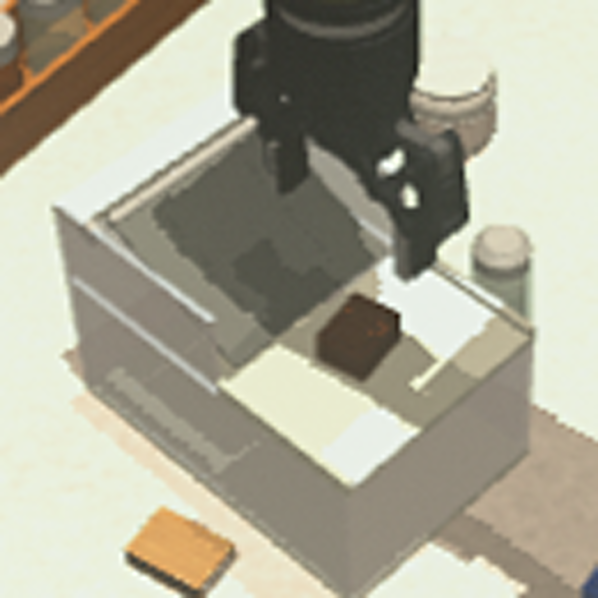

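Request:
{"name": "carry_out", "arguments": {
  "series": [
    {"twist": [0, 0, 0], "delta_pos": [0, 0, 0], "jaw": 1},
    {"twist": [0, 0, 0], "delta_pos": [0, 0, 0], "jaw": 1},
    {"twist": [0, 0, 0], "delta_pos": [0, 0, 0], "jaw": 1}
  ]
}}

```text
time_s: 2.37
eef_pos: [0.5344, 0.0048, 0.1624]
eef_rot: [-180.0, -0.2, -8.3]
ft_force: [0.0, 0.3, 0.6]
finger_gap: 0.0852
```

```bash
python3 go.py -37 2 105;python3 look.py 2; python3 - <<'E'
from h import *
from plant import *
import cv2
s=observe();p=s["eef_pos"];Rm=R.from_euler('xyz',s["eef_rot"],degrees=True)
S=pickle.load(open("side_2.pkl","rb"))
o=np.array((225,195));k=4.6
a=cv2.imread("pics/side_2.png")
for x0,x1,col in((42.7,57,(0,0,255)),(-57,-42.7,(0,255,255))):
  for z in(-13,-32,-60,-73):
    q=np.array([[x0,-11,z],[x0,11,z],[x1,11,z],[x1,-11,z]])/1e3
    u=((proj(S,Rm.apply(q)+p)-o+.5)*k-.5).round().astype(int)
    cv2.polylines(a,[u.reshape(-1,1,2)],True,col,1)
cv2.imwrite("pics/side_2o.png",a)
E
```

```text
t 2.3667 delta [ 1.5 -5.3 57.4] twist [-0.01 -0.16 -0.41]
TCP in box [-38.7  -3.3 162.4] F [0.  0.3 0.6] gap 85.2 q [-4.  16.6 95.  -0.  68.3  4.3]
```

View pics/side_2o.png

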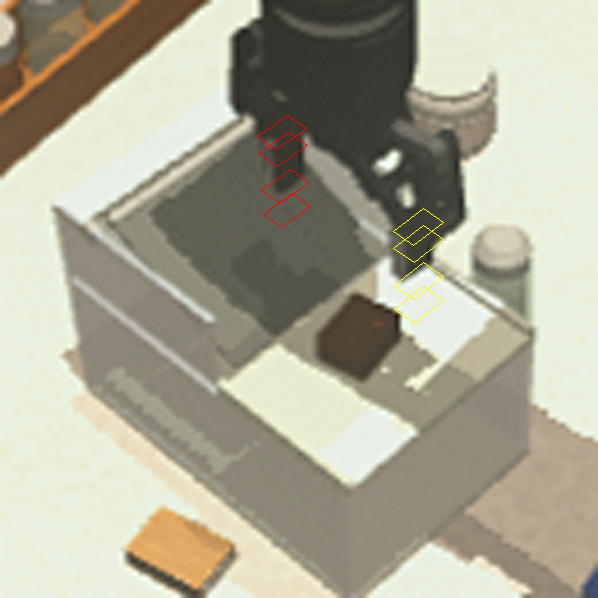

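Request:
{"name": "carry_out", "arguments": {
  "series": [
    {"twist": [0, 0, 0], "delta_pos": [1, -5, 15], "jaw": 1},
    {"twist": [0, 0, 0], "delta_pos": [1, -5, 30], "jaw": 1},
    {"twist": [0, 0, 0], "delta_pos": [1, -5, 43], "jaw": 1},
    {"twist": [0, 0, 0], "delta_pos": [1, -5, 50], "jaw": 1},
    {"twist": [0, 0, 0], "delta_pos": [1, -5, 50], "jaw": 1}
  ]
}}

```text
time_s: 2.88
eef_pos: [0.5338, 0.01, 0.1095]
eef_rot: [180.0, 0.2, -8.3]
ft_force: [0.0, 0.2, 0.8]
finger_gap: 0.0851
```

```bash
python3 go.py -37 2 105;python3 look.py 3
```

```text
t 2.8833 delta [ 2.9 -0.2  4.5] twist [ 0.01  0.18 -0.39]
TCP in box [-39.9   1.8 109.5] F [0.  0.2 0.8] gap 85.1 q [-3.5 19.9 98.7  0.  61.5  4.8]
```

View pics/side_3.png

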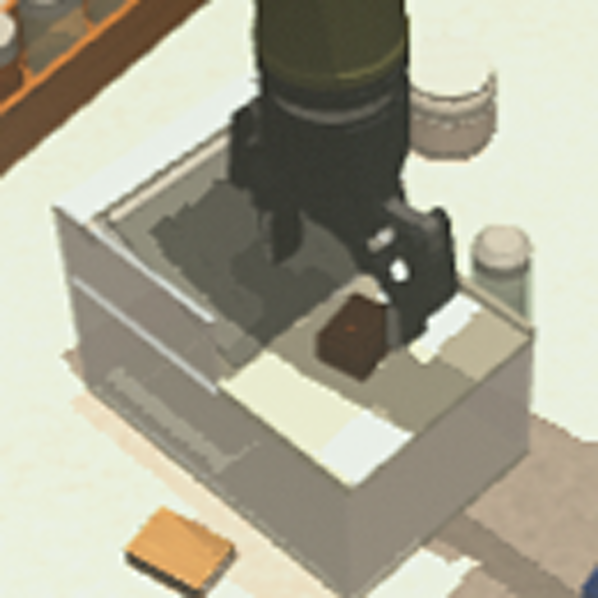

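```bash
python3 - <<'E'
from h import *
S=pickle.load(open("side_3.pkl","rb"));B=[0.57312,0.00274,-0.13802]
for x in(-97,-83):
  for y in (-9,13):
    for z in(.112,.125,.138): print(x,y,z,((proj(S,boxw(B,[[x/1e3,y/1e3,z]]))-[225,195]+.5)*4.6-.5).round())
for z in(.112,.125,.138): print(10,z,((proj(S,boxw(B,[[.010,.013,z]]))-[225,195]+.5)*4.6-.5).round())
E
```

```text
-97 -9 0.112 [[437. 381.]]
-97 -9 0.125 [[437. 366.]]
-97 -9 0.138 [[437. 351.]]
-97 13 0.112 [[410. 404.]]
-97 13 0.125 [[410. 389.]]
-97 13 0.138 [[409. 374.]]
-83 -9 0.112 [[419. 368.]]
-83 -9 0.125 [[418. 352.]]
-83 -9 0.138 [[418. 337.]]
-83 13 0.112 [[391. 390.]]
-83 13 0.125 [[391. 375.]]
-83 13 0.138 [[390. 360.]]
10 0.112 [[272. 303.]]
10 0.125 [[271. 288.]]
10 0.138 [[270. 272.]]
```

```bash
python3 - <<'E'
import cv2,pickle
a=pickle.load(open("side_3.pkl","rb"))["frame"][230:280,275:335,::-1]
cv2.imwrite("pics/s3c.png",cv2.convertScaleAbs(cv2.resize(a,None,fx=12,fy=12,interpolation=cv2.INTER_CUBIC),alpha=1.6,beta=10))
E
```

```text
(no output)
```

View pics/s3c.png

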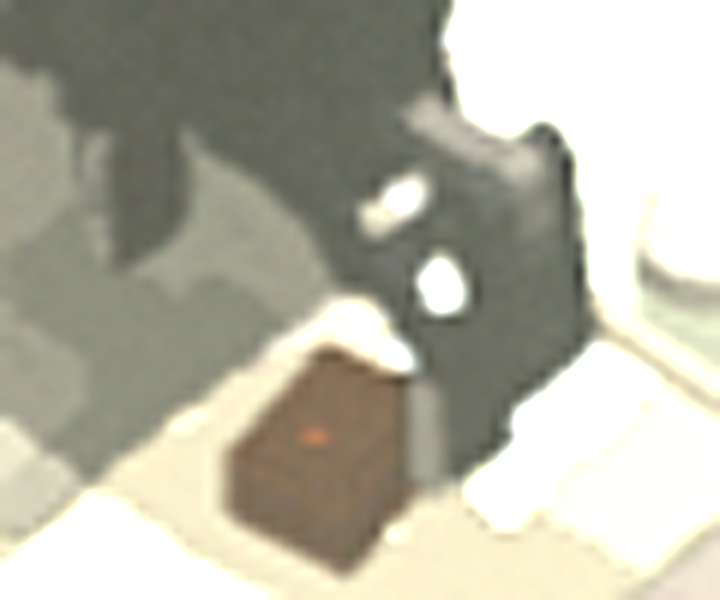

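Request:
{"name": "carry_out", "arguments": {
  "series": [
    {"twist": [0, 0, 0], "delta_pos": [0, 0, 4], "jaw": 1},
    {"twist": [0, 0, 0], "delta_pos": [0, 0, 8], "jaw": 1},
    {"twist": [0, 0, 0], "delta_pos": [0, 0, 8], "jaw": 1},
    {"twist": [0, 0, 0], "delta_pos": [0, 0, 8], "jaw": 1}
  ]
}}

```text
time_s: 3.32
eef_pos: [0.535, 0.0098, 0.1029]
eef_rot: [180.0, 0.0, -8.3]
ft_force: [-0.1, -0.3, -0.3]
finger_gap: 0.0854
```

```bash
python3 go.py -37 2 105;python3 look.py 4;  python3 - <<'E'
import cv2,pickle
a=pickle.load(open("side_4.pkl","rb"))["frame"][215:280,265:335,::-1]
cv2.imwrite("pics/s4c.png",cv2.convertScaleAbs(cv2.resize(a,None,fx=9,fy=9,interpolation=cv2.INTER_CUBIC),alpha=1.6,beta=10))
E
```

```text
t 3.3167 delta [ 1.7 -0.2 -2.1] twist [ 0.    0.01 -0.4 ]
TCP in box [-38.7   1.8 102.9] F [-0.1 -0.3 -0.3] gap 85.4 q [-3.5 20.4 99.2  0.  60.4  4.8]
```

View pics/s4c.png

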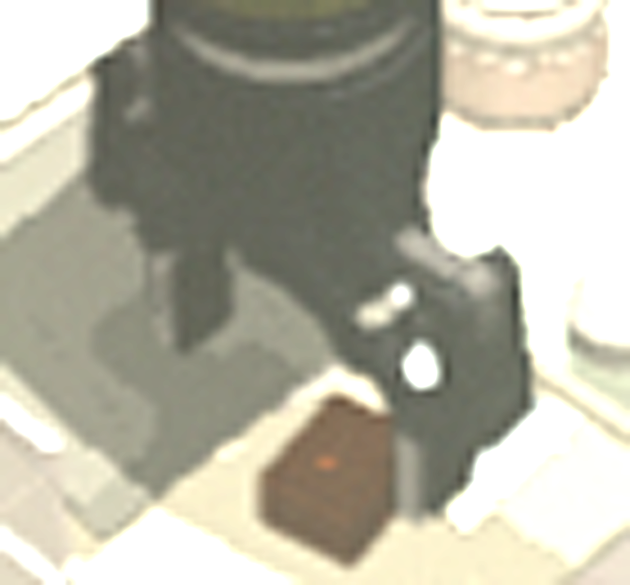

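Request:
{"name": "carry_out", "arguments": {
  "series": [
    {"twist": [0, 0, 0], "delta_pos": [0, 0, 5], "jaw": 1},
    {"twist": [0, 0, 0], "delta_pos": [0, 0, 10], "jaw": 1},
    {"twist": [0, 0, 0], "delta_pos": [0, 0, 10], "jaw": 1},
    {"twist": [0, 0, 0], "delta_pos": [0, 0, 10], "jaw": 1}
  ]
}}

```text
time_s: 3.75
eef_pos: [0.5345, 0.0099, 0.0923]
eef_rot: [180.0, 0.1, -8.3]
ft_force: [-0.1, 0.0, 0.0]
finger_gap: 0.0855
```

```bash
python3 go.py -37 2 105;python3 look.py 5;  python3 - <<'E'
import cv2,pickle
a=pickle.load(open("side_5.pkl","rb"))["frame"][215:280,265:335,::-1]
cv2.imwrite("pics/s5c.png",cv2.convertScaleAbs(cv2.resize(a,None,fx=9,fy=9,interpolation=cv2.INTER_CUBIC),alpha=1.6,beta=10))
E
```

```text
t 3.75 delta [  2.2  -0.3 -12.7] twist [ 0.01  0.08 -0.4 ]
TCP in box [-39.2   1.8  92.3] F [-0.1  0.   0. ] gap 85.5 q [-3.5 21.1 99.9  0.  59.   4.8]
```

View pics/s5c.png

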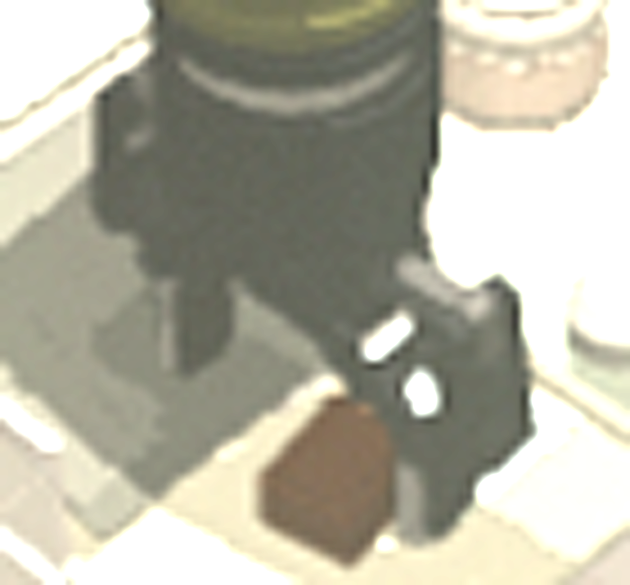

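Request:
{"name": "carry_out", "arguments": {
  "series": [
    {"twist": [0, 0, 0], "delta_pos": [0, 0, 4], "jaw": 1},
    {"twist": [0, 0, 0], "delta_pos": [0, 0, 8], "jaw": 1},
    {"twist": [0, 0, 0], "delta_pos": [0, 0, 10], "jaw": 1},
    {"twist": [0, 0, 0], "delta_pos": [0, 0, 10], "jaw": 1}
  ]
}}

```text
time_s: 4.18
eef_pos: [0.5348, 0.0099, 0.0824]
eef_rot: [180.0, 0.0, -8.3]
ft_force: [-0.1, 1.1, 0.8]
finger_gap: 0.0853
```

```bash
python3 go.py -37 2 105;python3 look.py 6;  python3 - <<'E'
import cv2,pickle
a=pickle.load(open("side_6.pkl","rb"))["frame"][215:280,265:335,::-1]
cv2.imwrite("pics/s6c.png",cv2.convertScaleAbs(cv2.resize(a,None,fx=9,fy=9,interpolation=cv2.INTER_CUBIC),alpha=1.6,beta=10))
E
```

```text
t 4.1833 delta [  1.9  -0.2 -22.6] twist [ 0.    0.04 -0.4 ]
TCP in box [-38.9   1.8  82.4] F [-0.1  1.1  0.8] gap 85.3 q [ -3.5  21.8 100.6   0.   57.7   4.8]
```

View pics/s6c.png

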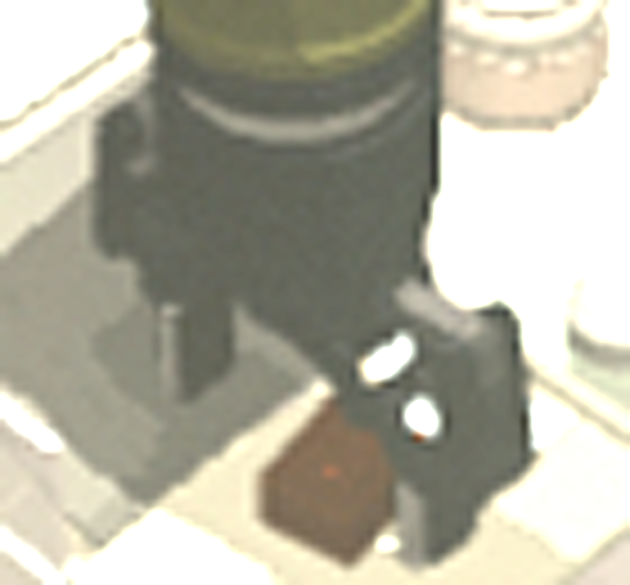

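Request:
{"name": "carry_out", "arguments": {
  "series": [
    {"twist": [0, 0, 0], "delta_pos": [0, 0, 3], "jaw": 1},
    {"twist": [0, 0, 0], "delta_pos": [0, 0, 4], "jaw": 1},
    {"twist": [0, 0, 0], "delta_pos": [0, 0, 4], "jaw": 1},
    {"twist": [0, 0, 0], "delta_pos": [0, 0, 4], "jaw": 1}
  ]
}}

```text
time_s: 4.62
eef_pos: [0.535, 0.0098, 0.0788]
eef_rot: [180.0, 0.0, -8.3]
ft_force: [-0.4, -0.3, 1.3]
finger_gap: 0.0854
```

```bash
python3 go.py -37 2 105;python3 look.py 7;  python3 - <<'E'
import cv2,pickle
a=pickle.load(open("side_7.pkl","rb"))["frame"][215:280,255:335,::-1]
cv2.imwrite("pics/s7c.png",cv2.convertScaleAbs(cv2.resize(a,None,fx=9,fy=9,interpolation=cv2.INTER_CUBIC),alpha=1.6,beta=10))
E
```

```text
t 4.6167 delta [  1.7  -0.2 -26.2] twist [ 0.    0.01 -0.4 ]
TCP in box [-38.7   1.8  78.8] F [-0.4 -0.3  1.3] gap 85.4 q [ -3.5  22.1 100.8   0.   57.1   4.8]
```

View pics/s7c.png

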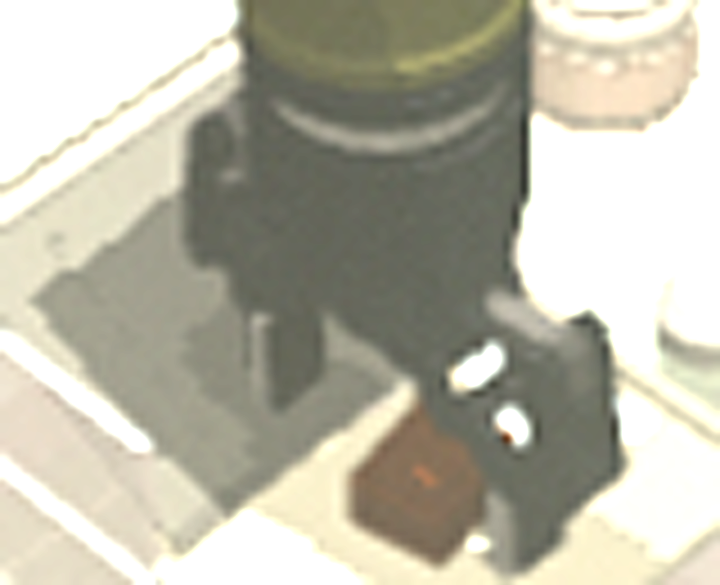

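Request:
{"name": "carry_out", "arguments": {
  "series": [
    {"twist": [0, 0, 0], "delta_pos": [5, 0, 0], "jaw": 1},
    {"twist": [0, 0, 0], "delta_pos": [10, 0, 0], "jaw": 1},
    {"twist": [0, 0, 0], "delta_pos": [15, 0, 0], "jaw": 1},
    {"twist": [0, 0, 0], "delta_pos": [20, 0, 0], "jaw": 1},
    {"twist": [0, 0, 0], "delta_pos": [20, 0, 0], "jaw": 1}
  ]
}}

```text
time_s: 5.13
eef_pos: [0.5563, 0.0068, 0.0788]
eef_rot: [-180.0, -0.1, -8.3]
ft_force: [-0.8, -0.3, 2.0]
finger_gap: 0.0855
```

```bash
python3 go.py -37 2 105;python3 look.py 8;  python3 - <<'E'
import cv2,pickle
a=pickle.load(open("side_8.pkl","rb"))["frame"][215:280,255:335,::-1]
cv2.imwrite("pics/s8c.png",cv2.convertScaleAbs(cv2.resize(a,None,fx=9,fy=9,interpolation=cv2.INTER_CUBIC),alpha=1.6,beta=10))
E
```

```text
t 5.1333 delta [-19.7  -0.2 -26.2] twist [-0.   -0.05 -0.4 ]
TCP in box [-17.3   1.7  78.8] F [-0.8 -0.3  2. ] gap 85.5 q [-3.7 23.4 98.2  0.  58.3  4.7]
```

View pics/s8c.png

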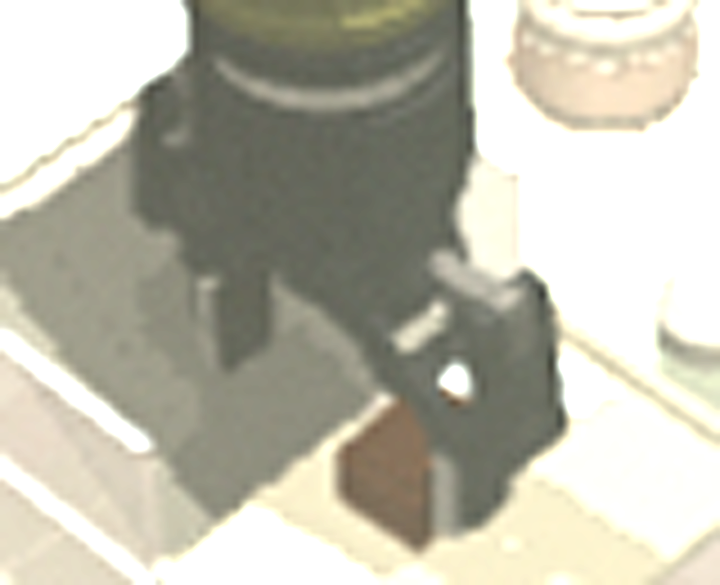

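Request:
{"name": "carry_out", "arguments": {
  "series": [
    {"twist": [0, 0, 0], "delta_pos": [4, 0, 0], "jaw": 1},
    {"twist": [0, 0, 0], "delta_pos": [8, 0, 0], "jaw": 1},
    {"twist": [0, 0, 0], "delta_pos": [12, 0, 0], "jaw": 1},
    {"twist": [0, 0, 0], "delta_pos": [16, 0, 0], "jaw": 1},
    {"twist": [0, 0, 0], "delta_pos": [16, 0, 0], "jaw": 1}
  ]
}}

```text
time_s: 5.65
eef_pos: [0.5714, 0.0045, 0.0787]
eef_rot: [180.0, -0.0, -8.3]
ft_force: [-2.3, 0.9, 1.5]
finger_gap: 0.0852
```

```bash
python3 go.py -37 2 105;python3 look.py 9;  python3 - <<'E'
import cv2,pickle
a=pickle.load(open("side_9.pkl","rb"))["frame"][215:280,255:335,::-1]
cv2.imwrite("pics/s9c.png",cv2.convertScaleAbs(cv2.resize(a,None,fx=9,fy=9,interpolation=cv2.INTER_CUBIC),alpha=1.6,beta=10))
E
```

```text
t 5.65 delta [-35.1  -0.2 -26.3] twist [ 0.   -0.01 -0.4 ]
TCP in box [-1.9  1.5 78.7] F [-2.3  0.9  1.5] gap 85.2 q [-3.8 24.5 96.3 -0.  59.2  4.5]
```

View pics/s9c.png

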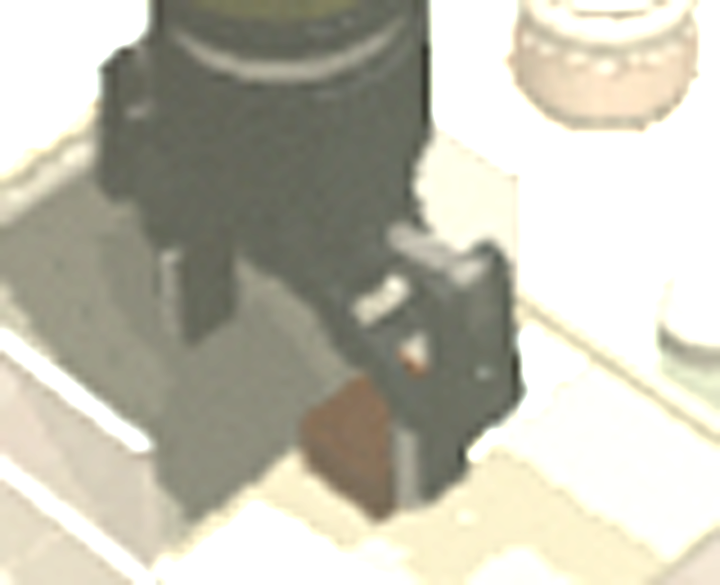

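Request:
{"name": "carry_out", "arguments": {
  "series": [
    {"twist": [0, 0, 0], "delta_pos": [2, 0, -3], "jaw": 0.95},
    {"twist": [0, 0, 0], "delta_pos": [4, 0, -5], "jaw": 0.9},
    {"twist": [0, 0, 0], "delta_pos": [7, 0, -5], "jaw": 0.85},
    {"twist": [0, 0, 0], "delta_pos": [9, 0, -5], "jaw": 0.85},
    {"twist": [0, 0, 0], "delta_pos": [9, 0, -5], "jaw": 0.85}
  ]
}}

```text
time_s: 6.17
eef_pos: [0.5798, 0.0033, 0.0838]
eef_rot: [-180.0, 0.0, -8.3]
ft_force: [-2.8, 0.6, 0.3]
finger_gap: 0.0725
```

```bash
python3 go.py -37 2 105;python3 look.py 10;  python3 - <<'E'
import cv2,pickle
a=pickle.load(open("side_10.pkl","rb"))["frame"][215:280,255:335,::-1]
cv2.imwrite("pics/s10c.png",cv2.convertScaleAbs(cv2.resize(a,None,fx=9,fy=9,interpolation=cv2.INTER_CUBIC),alpha=1.6,beta=10))
E
```

```text
t 6.1667 delta [-43.6  -0.2 -21.2] twist [-0.   0.  -0.4]
TCP in box [ 6.6  1.5 83.8] F [-2.8  0.6  0.3] gap 72.5 q [-3.8 24.7 94.9  0.  60.4  4.5]
```

View pics/s10c.png

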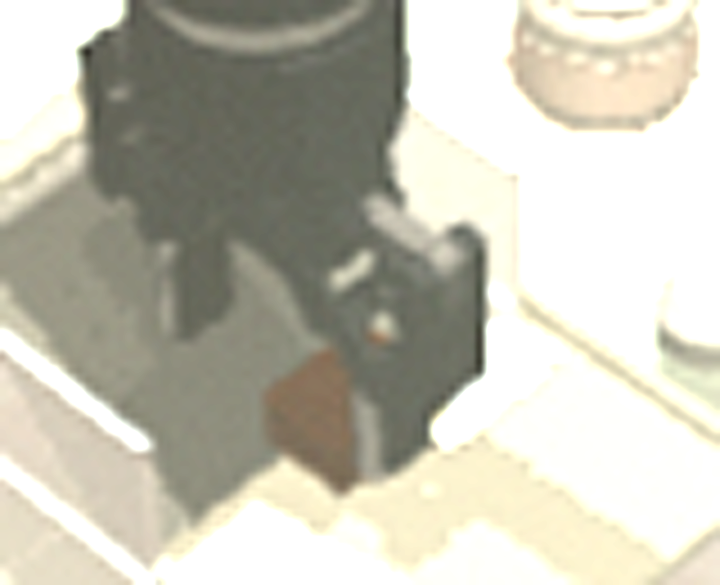

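Request:
{"name": "carry_out", "arguments": {
  "series": [
    {"twist": [0, 0, 0], "delta_pos": [3, 0, -1], "jaw": 0.81},
    {"twist": [0, 0, 0], "delta_pos": [6, 0, -3], "jaw": 0.77},
    {"twist": [0, 0, 0], "delta_pos": [9, 0, -3], "jaw": 0.73},
    {"twist": [0, 0, 0], "delta_pos": [13, 0, -3], "jaw": 0.7},
    {"twist": [0, 0, 0], "delta_pos": [13, 0, -3], "jaw": 0.7}
  ]
}}

```text
time_s: 6.68
eef_pos: [0.5931, 0.0014, 0.0868]
eef_rot: [-180.0, 0.0, -8.3]
ft_force: [-2.4, 0.6, 1.8]
finger_gap: 0.0599
```

```bash
python3 go.py -37 2 105;python3 look.py 11;  python3 - <<'E'
import cv2,pickle
a=pickle.load(open("side_11.pkl","rb"))["frame"][215:280,255:335,::-1]
cv2.imwrite("pics/s11c.png",cv2.convertScaleAbs(cv2.resize(a,None,fx=9,fy=9,interpolation=cv2.INTER_CUBIC),alpha=1.6,beta=10))
E
```

```text
t 6.6833 delta [-56.9  -0.2 -18.2] twist [-0.   0.  -0.4]
TCP in box [19.9  1.4 86.8] F [-2.4  0.6  1.8] gap 59.9 q [-3.9 25.4 93.1  0.  61.5  4.4]
```

View pics/s11c.png

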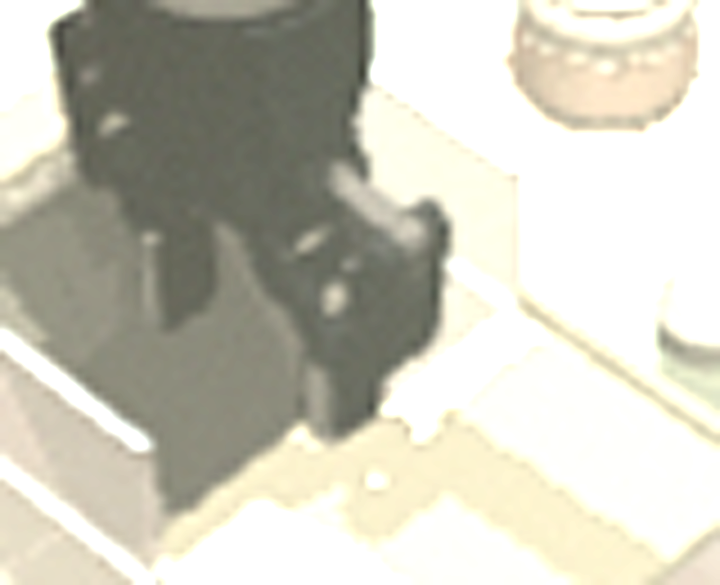

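```bash
python3 - <<'E'
import cv2,pickle
a=pickle.load(open("side_11.pkl","rb"))["frame"][205:335,230:350,::-1]
cv2.imwrite("pics/s11d.png",cv2.convertScaleAbs(cv2.resize(a,None,fx=4.6,fy=4.6,interpolation=cv2.INTER_CUBIC),alpha=1.5,beta=0))
E
```

```text
(no output)
```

View pics/s11d.png

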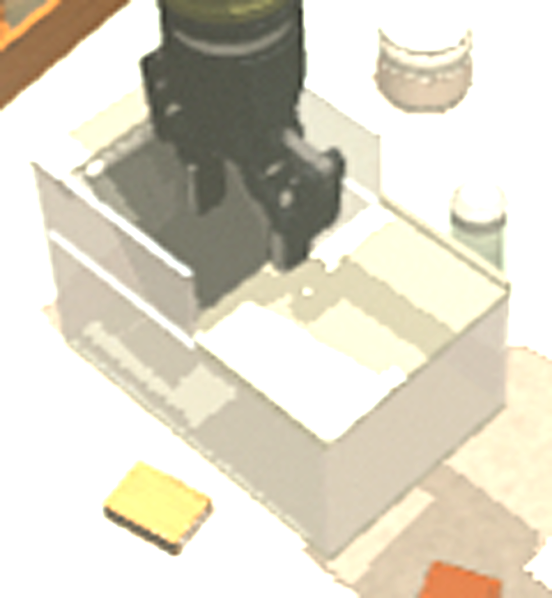

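```bash
python3 - <<'E'
from h import *
S=pickle.load(open("side_11.pkl","rb"));B=[0.57312,0.00274,-0.13802]
for v in([0,2,20],[20,2,20],[40,2,20],[60,2,20],[10,2,70],[25,2,75]):
    print(v,((proj(S,boxw(B,[np.array(v)/1e3]))-[230,205]+.5)*4.6-.5).round())
E
```

```text
[0, 2, 20] [[282. 357.]]
[20, 2, 20] [[259. 339.]]
[40, 2, 20] [[236. 322.]]
[60, 2, 20] [[213. 305.]]
[10, 2, 70] [[266. 294.]]
[25, 2, 75] [[248. 275.]]
```

Request:
{"name": "carry_out", "arguments": {
  "series": [
    {"twist": [0, 0, 0], "delta_pos": [3, 0, -1], "jaw": 0.66},
    {"twist": [0, 0, 0], "delta_pos": [6, 0, -2], "jaw": 0.63},
    {"twist": [0, 0, 0], "delta_pos": [10, 0, -2], "jaw": 0.6},
    {"twist": [0, 0, 0], "delta_pos": [10, 0, -2], "jaw": 0.6},
    {"twist": [0, 0, 0], "delta_pos": [10, 0, -2], "jaw": 0.6}
  ]
}}

```text
time_s: 7.2
eef_pos: [0.6023, -0.0, 0.0886]
eef_rot: [180.0, 0.0, -8.3]
ft_force: [-3.9, 0.5, 0.9]
finger_gap: 0.0511
```

```bash
python3 go.py -37 2 105;python3 look.py 12;  python3 - <<'E'
import cv2,pickle
a=pickle.load(open("side_12.pkl","rb"))["frame"][205:335,230:350,::-1]
cv2.imwrite("pics/s12d.png",cv2.convertScaleAbs(cv2.resize(a,None,fx=4.6,fy=4.6,interpolation=cv2.INTER_CUBIC),alpha=1.5,beta=0))
E
```

```text
t 7.2 delta [-66.3  -0.3 -16.3] twist [ 0.    0.03 -0.4 ]
TCP in box [29.3  1.3 88.6] F [-3.9  0.5  0.9] gap 51.1 q [-4.  25.9 91.7 -0.  62.4  4.3]
```

View pics/s12d.png

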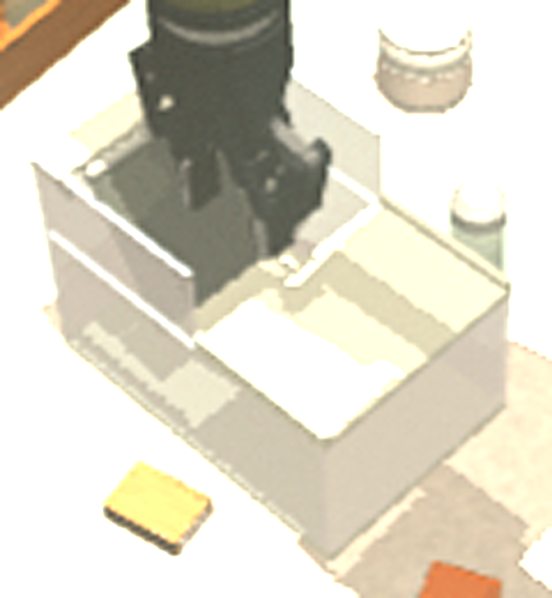

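View pics/top_12.png

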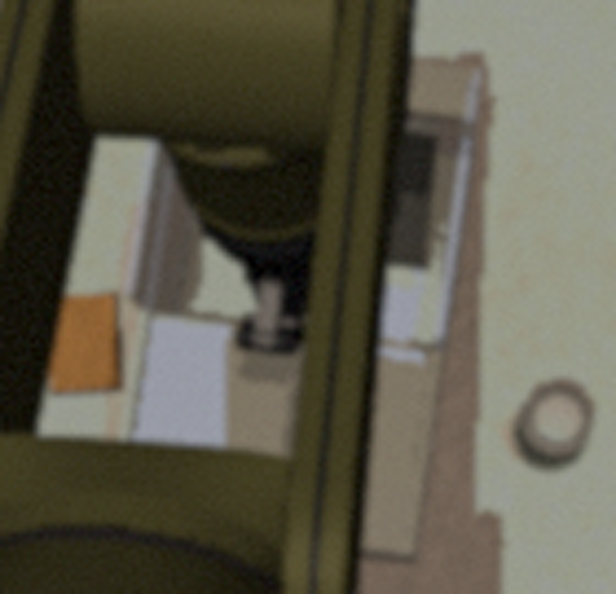

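Request:
{"name": "carry_out", "arguments": {
  "series": [
    {"twist": [0, 0, 0], "delta_pos": [-4, 0, -8], "jaw": 0.6},
    {"twist": [0, 0, 0], "delta_pos": [-10, 0, -20], "jaw": 0.6},
    {"twist": [0, 0, 0], "delta_pos": [-18, 0, -36], "jaw": 0.6},
    {"twist": [0, 0, 0], "delta_pos": [-26, 0, -55], "jaw": 0.6},
    {"twist": [0, 0, 0], "delta_pos": [-35, 0, -75], "jaw": 0.6}
  ]
}}

```text
time_s: 7.72
eef_pos: [0.5692, 0.0049, 0.1662]
eef_rot: [-180.0, -0.3, -8.3]
ft_force: [0.1, 0.3, 1.3]
finger_gap: 0.0511
```

Request:
{"name": "carry_out", "arguments": {
  "series": [
    {"twist": [0, 0, 0], "delta_pos": [-10, 0, -35], "jaw": 0.6},
    {"twist": [0, 0, 0], "delta_pos": [-20, 0, -70], "jaw": 0.6},
    {"twist": [0, 0, 0], "delta_pos": [-20, 0, -90], "jaw": 0.6},
    {"twist": [0, 0, 0], "delta_pos": [-20, 0, -90], "jaw": 0.6}
  ]
}}

```text
time_s: 8.05
eef_pos: [0.5524, 0.0077, 0.2621]
eef_rot: [-179.9, -1.0, -8.3]
ft_force: [1.4, 0.2, 0.7]
finger_gap: 0.0513
```

```bash
python3 go.py -150 -238 230;python3 look.py 13;  python3 - <<'E'
import cv2,pickle
a=pickle.load(open("side_13.pkl","rb"))["frame"][205:335,230:350,::-1]
cv2.imwrite("pics/s13d.png",cv2.convertScaleAbs(cv2.resize(a,None,fx=4.6,fy=4.6,interpolation=cv2.INTER_CUBIC),alpha=1.3,beta=0))
E
```

```text
t 8.05 delta [-127.7  241.    29.6] twist [-0.07 -0.97 -0.38]
TCP in box [-21.2   2.1 262.1] F [1.4 0.2 0.7] gap 51.3 q [-3.6 13.1 84.8 -0.  81.2  4.7]
```

View pics/s13d.png

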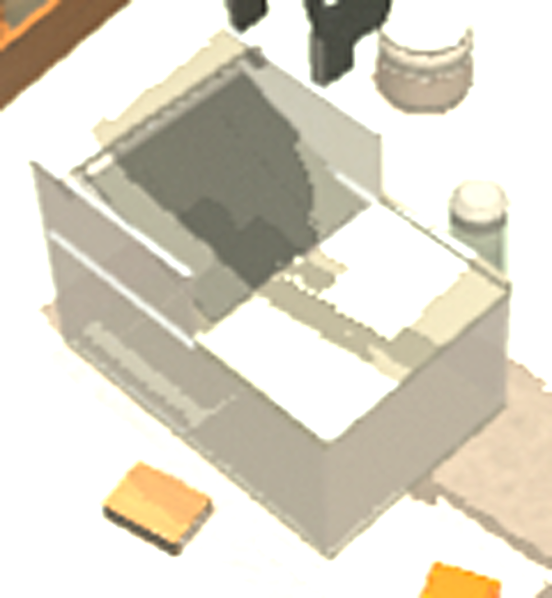

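The flap has shut and the ledge is empty. I'll move aside, back the way I came, and check from above.

Request:
{"name": "carry_out", "arguments": {
  "series": [
    {"twist": [0, 0, 0], "delta_pos": [-128, 241, 0], "jaw": 0.6},
    {"twist": [0, 0, 0], "delta_pos": [-128, 241, 0], "jaw": 0.6},
    {"twist": [0, 0, 0], "delta_pos": [-128, 241, 0], "jaw": 0.6},
    {"twist": [0, 0, 0], "delta_pos": [-128, 241, 0], "jaw": 0.6},
    {"twist": [0, 0, 0], "delta_pos": [-128, 241, 0], "jaw": 0.6}
  ]
}}

```text
time_s: 8.57
eef_pos: [0.4231, -0.1609, 0.2529]
eef_rot: [180.0, 0.0, -8.2]
ft_force: [-0.4, -1.0, -0.5]
finger_gap: 0.0509
```

Request:
{"name": "carry_out", "arguments": {
  "series": [
    {"twist": [0, 0, 0], "delta_pos": [-60, 150, 0], "jaw": 0.6},
    {"twist": [0, 0, 0], "delta_pos": [-60, 150, 0], "jaw": 0.6},
    {"twist": [0, 0, 0], "delta_pos": [-60, 150, 0], "jaw": 0.6},
    {"twist": [0, 0, 0], "delta_pos": [-60, 150, 0], "jaw": 0.6}
  ]
}}

```text
time_s: 8.9
eef_pos: [0.3418, -0.3015, 0.253]
eef_rot: [180.0, 0.0, -8.3]
ft_force: [1.4, -0.2, 1.1]
finger_gap: 0.0514
```

```bash
python3 go.py -150 -238 230;python3 look.py 14;  python3 - <<'E'
import cv2,pickle
for n in("side","top"):
    a=pickle.load(open(f"{n}_14.pkl","rb"))["frame"][:,:,::-1]; cv2.imwrite(f"pics/{n}_full14.png",a)
E
```

```text
t 8.9 delta [ 36.6 -95.5  23. ] twist [ 0.01  0.03 -0.43]
TCP in box [-187.3 -333.2  253. ] F [ 1.4 -0.2  1.1] gap 51.4 q [-46.7   5.9  95.2  -0.   78.9 -38.4]
```

View pics/top_14.png

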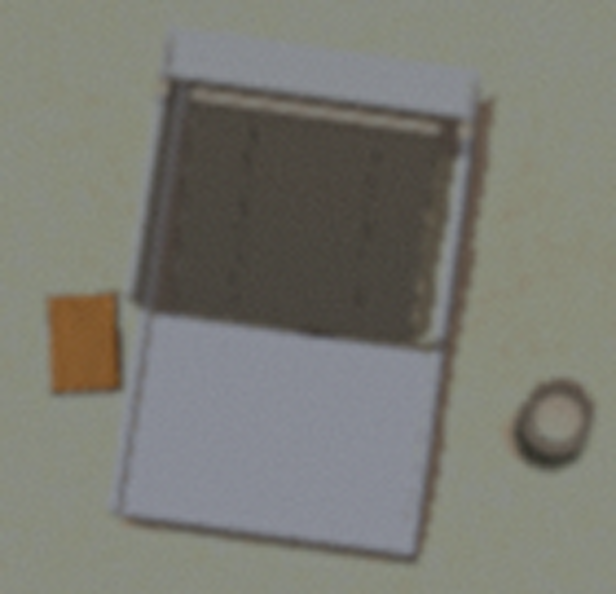

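View pics/side_full14.png

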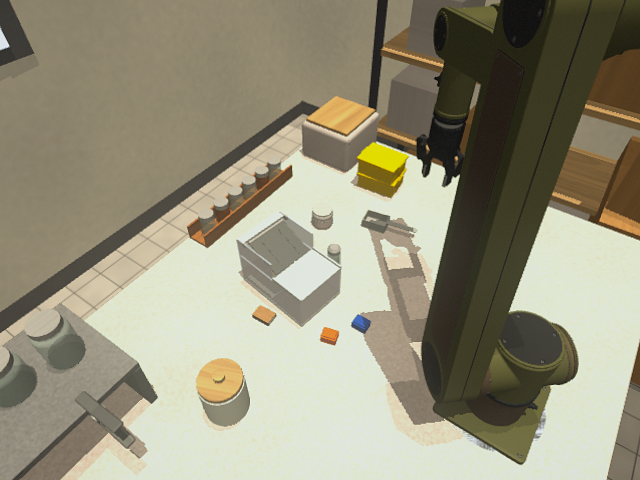

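View pics/top_full14.png

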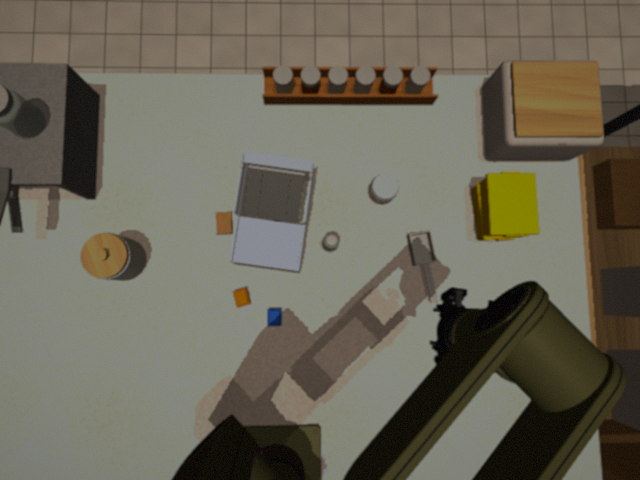

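View pics/side_14.png

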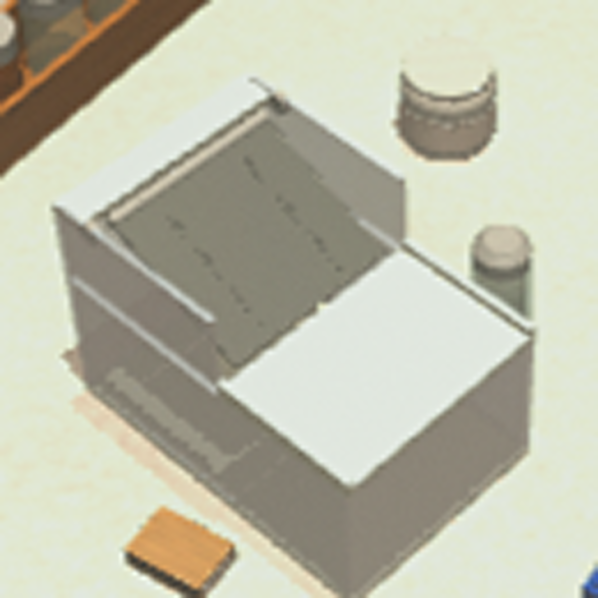

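The flap lies as it did at the start, with its free edge at about y=330 in the top crop. The ledge is empty and nothing else has shifted. I'll let the arm settle and then hand in.

Request:
{"name": "carry_out", "arguments": {
  "series": [
    {"twist": [0, 0, 0], "delta_pos": [0, 0, 0], "jaw": 0.6},
    {"twist": [0, 0, 0], "delta_pos": [0, 0, 0], "jaw": 0.6},
    {"twist": [0, 0, 0], "delta_pos": [0, 0, 0], "jaw": 0.6}
  ]
}}

```text
time_s: 9.25
eef_pos: [0.344, -0.2986, 0.2533]
eef_rot: [-179.9, 0.0, -8.2]
ft_force: [0.3, 0.4, -0.9]
finger_gap: 0.0515
```

```bash
python3 -c "
from plant import *
print(job_done())"
```

```text
the job is handed in; nothing more can be done
None
```

I pressed the flap open with the front finger and held it there. With the rear finger I pushed the cake along the ledge until it went over the edge, then lifted away and the flap shut by itself. I handed the job in at about 9.3 s.

**Last checks:** both cameras show the ledge empty, the flap back in its starting position, and the other items apparently where they stood. Wrist force stayed within a few newtons at every reading.

**Not confirmed or disagreeing:**
- **Cake inside:** I never saw it on the box floor, because the ledge and flap hide that area. I concluded it is inside because it vanished at the ledge edge and appears nowhere else.
- **Finger height:** the open fingertips looked about 39 mm above the TCP in the pictures, against the 13 mm I worked out from the description. I set the height from the pictures and the contact force instead.

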